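Close the fume filter: line up the fastener, then hold the access panel home

ROBOT

A 6-joint arm with a two-finger parallel gripper is mounted at the origin on the work surface. World frame = base frame: x ahead of the robot, y to its left, z up, the work surface at z = 0. Lengths are in m, angles in rad, forces in N, time in s.
With the tool pointing down it reaches from about 0.35 to 0.725 m from the base axis. Payload 6 kg.
Tool frame: the origin (TCP) lies on the centre line of the jaws, within the pads' length; the fingertips stand 8 mm ahead of it and the grasp point (between the pads) lies 11 mm behind it; z points along the fingers, y is the line along which they close (so a half turn about z gives the same grasp; the last joint's range is limited). The gripper opens to 85 mm and grips with 20 to 120 N. Pads are 22 mm wide; open, the fingers measure 114 mm over their backs; the gripper's body (76 mm by 85 mm) begins 54 mm behind the grasp point. The pads swing forward as they close: fully open they stand 13 mm farther back than shut.
Start: joints at [1.528, 0.04, 0.085, 0, -1.615, -0.334], TCP at [0.221, 0.558, 0.239] pointing down, gripper open.
Joint ranges: [-2.56, 2.56], [-1.29, 2.01], [-1.08, 1.49], [-3.29, 1.98], [-2.81, -0.18], [-2.99, 2.99]. Speed limits (rad/s): [2.57, 2.57, 3.01, 3.14, 3.14, 3.14].

INTERFACE

Orientations are given as a unit quaternion [x, y, z, w].
In Python, from cell import ctrl gives the robot as it stands.
- The arm moves only by the tool move_arm, never from a script. Its arguments are lists of equal length, an entry for each row: "delta_rot": the turn, a rotation vector about the tool's x, y, z in rad, a list of three; "travel": the shift along the tool's x, y, z in cm, a list of three; "grip": the opening, from 0 (shut) to 1 (fully open). A call has 1 to 20 rows; each row is the pose to reach, as a shift and turn from the pose commanded when the call began, along the tool's axes at that moment; what a row does not reach only later rows make up. A row lasts 1/10 s, in which the tool goes at most 50 mm and 8.59 degrees, less where a joint would pass 70% of its speed; a pose out of reach is approached as far as the arm can. A call with a gripper value outside its range is refused whole. The fingers move at their own pace and stop on an object; the grip force is fixed at half the most. Time passes only in rows, so rows that repeat a pose let the fingers close. It gives the time, the measured TCP pose, the force, the opening and the grip force at its end, in the units of the state.
- ctrl.state(): the state, without advancing time (a new reading comes with each control period).
- ctrl.get_image(name): name is "side" or "top" or "wrist"; returns (picture, depth): 480x640x3 uint8, red, green, blue; 480x640 float32, m along the optical axis (not along the pixel's ray), 0 where there is no reading.
- ctrl.get_calibration(name): a dict with "camera_matrix" (3x3 intrinsics, pixels), "rvec" (rotation vector, rad) and "tvec" (3), from world to camera coordinates, as OpenCV has them. Camera axes: x right, y down, z forward; pixel columns grow to the right and rows downward; lengths in m; the calibration is good to about 2 mm. The wrist camera is an equidistant fisheye: a pixel r from the principal point sees the ray r / f radians off the axis. A picture is of the moment at which its call begins: read the wrist's pose just before it. get_calibration takes no time and is no camera call; for the wrist camera it gives the pose at the moment of the call.
- ctrl.hand_in(): hands the job in; it is judged then, once.
The state is a dict: "t": time; "joints": joint angles; "qvel": joint speeds; "tau": joint torques, N m; "position": TCP position; "tcp_rot": TCP orientation; "force": force on the tool from outside, world axes, zero at the start; "torque": the same for the moment, N m; "gripper_width": opening from 0.0 (shut) to 1.0 (fully open); "gripper_force": force on a finger pad.
Only numpy, scipy, OpenCV 4.12 (cv2) and the standard library are available. Lean on these libraries where they do the work, as an engineer would, in place of code of your own. Each camera call takes 0.05 s, during which the arm holds its last target. There are 200 camera calls.

TASK

The carbon filter in the bench-top fume unit has been changed; help me close it. First turn the red quarter-turn fastener on the unit until its wing lines up with the two black marks, then pick up the blue-grey access panel by its handle, lower it onto the unit so that the fastener comes up through the slot and the dowel through the round hole, and press it down against the rubber seal until it is fully home on the frame. Finish while still gripping the handle and holding the panel pressed home, so that I can lock it; don't force it, and leave everything else on the bench where it stands.

Things in the scene. Friction and masses are not known exactly. Their poses are not given: they have to be found in the camera images.
- unit: Bench-top fume filter, a cream steel box fixed to the bench, 200 (x) x 260 (y) x 130 mm high, open on top over a black cassette. Origin: centre of its underside, z up; flat top frame 130 mm above. On the frame: red fastener at (0, -88) mm, steel dowel at (0, +88) mm, 8 mm thick, 17 mm tall, conical tip. Two black marks either side of the fastener, along the unit's x, show how the wing must lie.
- fastener_wing (a point): Middle of the red fastener wing, 148 mm above the bench: an upright blade 30 mm long (its own x), 8 mm thick (its own y), 22 mm high (from 7 to 29 mm above the frame) on a thin neck, a white line along its top. Pinch it across its thickness from above. Crosswise it blocks the panel; within 0.15 rad of the marks it passes the slot.
- fastener (a joint): Turn of the fastener about the vertical, rad, counter-clockwise from above positive. 0: wing along the unit's x, in line with the marks and the panel's slot. It starts roughly crosswise, at 0.9 to 1.5. Turns within +-1.65 without detent; friction of about 0.06 N m keeps it where it is left.
- seal (a joint): How far the black rubber seal round the opening (130 x 150 mm outside) is pressed down, m. Free (0) it stands 4 mm above the frame; at 0.004 it is level with it and the panel lies on metal. Springy: about 1 N to begin, then 2.5 N per mm, so about 11 N (panel's weight included) brings the panel home; its weight alone (about 3 N) presses only about 1 mm.
- panel: Blue-grey access panel, a flat plate 140 (x) x 210 (y) x 4 mm, about 0.33 kg with its handle, flat on the bench, handle up. Origin: centre of its underside, z up. Slot 38 (x) x 14 mm at (0, -88) mm for the fastener, 13 mm round hole at (0, +88) mm for the dowel. Seated, its origin is 130 mm above the unit's origin, its x and y along the unit's, same way round.
- panel_handle: Black D-handle fixed on the panel. Origin: centre of its grip bar, 40 mm above the panel's underside, over the panel's centre. The bar is 12 x 12 mm in section and 112 mm long along the panel's y, with a post at each end; 30 mm free beneath it. Axes as the panel's.
- oil_bottle: Bystander: small amber bottle with black cap, 32 mm in diameter, 65 mm high. Origin: centre of its underside.
- jar_white: Bystander: clear specimen jar with white lid, 56 mm in diameter, 60 mm high. Origin: centre of its underside.
- jar_yellow: Bystander: clear specimen jar with yellow lid, 56 mm in diameter, 60 mm high. Origin: centre of its underside.
- slide_box: Bystander: blue plastic microscope-slide box, 87 x 162 x 34 mm. Origin: centre of its underside.
- mouse: Bystander: black computer mouse, 105 x 60 x 32 mm. Origin: centre of its underside.
- pen_pot: Bystander: white pot of marker pens, 64 mm in diameter, 80 mm high, the pens up to 140 mm. Origin: centre of its underside.
- stain_jar: Bystander: open glass staining jar with slides, 65 x 50 x 85 mm. Origin: centre of its underside.

How it is judged:
On the way, in this order (a step that is already met when the one before it is completed fails the run):
1. the fastener wing is turned in line with the marks (value of joint fastener between -0.15 and 0.15 rad), for 0.2 s.
2. the panel is lifted off the bench by its handle (height (world z) of panel above 0.05 m and contact force between the fingers and panel_handle above 1 N and contact force between panel and unit below 0.1 N), for 0.2 s.
3. the panel is seated over fastener and dowel and pressed home (value of joint seal above 0.0027 m and z of panel in the frame of unit below 0.1315 m and angle between the x axis of panel and the x axis of unit, either way round below 0.08 rad), for 0.2 s.
At the end, for the whole second after the job is handed in: Gripper still on the handle (over 1 N), panel pressed on the unit with over 7 N: seal down 2.7 mm or more, panel within 1.5 mm of the frame, 6 mm of centre, level to 0.03 and square to 0.08 rad, at rest; fastener up through the slot within 0.25 rad of the marks; fingers off the unit (all of step 3 and value of joint fastener between -0.25 and 0.25 rad and z of panel in the frame of unit above 0.127 m and x of panel in the frame of unit between -0.006 and 0.006 m and y of panel in the frame of unit between -0.006 and 0.006 m and angle between panel's own z axis and vertical below 0.03 rad and contact force between the fingers and panel_handle above 1 N and contact force between panel and unit above 7 N and contact force between the fingers and unit below 0.5 N and linear speed of panel below 0.02 m/s); the arm keeps its last pose, push and grip.
It fails at once if the panel is forced onto the unit (over 70 N) (contact force between panel and unit above 70 N).
It fails at once if a bystander is disturbed (moved over 30 mm or tipped) (angle between any of oil_bottle, jar_white, jar_yellow, pen_pot, stain_jar's own z axis and vertical above 0.4 rad or distance of any of oil_bottle, jar_white, jar_yellow, slide_box, mouse, pen_pot, stain_jar from where it was at the start of the episode above 0.03 m).
It also fails if it takes over 64 s, if anything falls off the work surface, if the arm or the gripper's body presses on something with over 40 N, if the wrist force passes 120 N, or if a joint passes its speed limit or range.

## Working session

There is one attempt and no reset: what is moved stays moved. The work goes in short steps, Python scripts to look and compute and a tool call to move; the robot and the scene stay as the last step left them, time stands still between calls to the robot, and variables do not carry over. Pictures are saved under pics/ and viewed, at most 10 in all, crops included, and the job is handed in when it is done.

Besides the shell and the picture viewer there is one more tool, called after ">>>" in YAML: its name, and indented under it one key for each argument. move_arm: Moves the arm, as the interface text tells. Its arguments: {"type":"object","properties":{"delta_rot":{"type":"array","items":{"type":"array","items":{"type":"number"}}},"travel":{"type":"array","items":{"type":"array","items":{"type":"number"}}},"grip":{"type":"array","items":{"type":"number"}}},"required":["delta_rot","travel","grip"]}

```bash
mkdir -p pics; ls; cat > h.py <<'E'
import numpy as np, cv2
from cell import ctrl
from scipy.spatial.transform import Rotation as R
def cal(n):
    c=ctrl.get_calibration(n); return np.array(c["camera_matrix"],float),R.from_rotvec(np.ravel(c["rvec"])).as_matrix(),np.ravel(c["tvec"])
def plane(n,uv,z,C=None):
    K,Rm,t=C or cal(n); uv=np.atleast_2d(uv).astype(float)
    d=np.c_[(uv-K[[0,1],2])/K[[0,1],[0,1]],np.ones(len(uv))]
    if n=="wrist":
        r=np.linalg.norm(d[:,:2],axis=1); s=np.where(r>1e-9,np.sin(r)/np.maximum(r,1e-9),1)
        d=np.c_[d[:,:2]*s[:,None],np.cos(r)]
    d=d@Rm; o=-Rm.T@t; return o+d*((z-o[2])/d[:,2])[:,None]
def shot(n,f):
    im,dp=ctrl.get_image(n); cv2.imwrite(f"pics/{f}.png",im[...,::-1]); np.save(f"pics/{f}.npy",dp); return im,dp
E
python3 - <<'E'
from h import *
for n in("top","side"):
    im,dp=shot(n,n+"0"); K,Rm,t=cal(n); print(n,K.tolist(),(-Rm.T@t).tolist(),Rm[2])
a=cv2.imread("pics/top0.png");b=cv2.imread("pics/side0.png")
print(ctrl.state())
E
```

```text
pics
top [[488.359218710899, 0.0, 316.3141953331877], [0.0, 488.359218710899, 235.02532171915857], [0.0, 0.0, 1.0]] [0.34462788531879596, -0.003004951926999293, 1.6642060361955422] [ 0.15539453 -0.00247978 -0.98784938]
side [[497.3475642980047, 0.0, 321.5381103281285], [0.0, 497.3475642980047, 236.37529922863655], [0.0, 0.0, 1.0]] [0.5391454891232683, 1.0318205545483092, 1.2144944323488607] [ 0.042549   -0.68214808 -0.72997506]
{'t': 0.1, 'joints': array([ 1.52767726e+00,  4.07308286e-02,  8.39467674e-02, -3.83770983e-04,
       -1.61549558e+00, -3.33712354e-01]), 'qvel': array([-0.00025632, -0.0004247 ,  0.00149387,  0.00167358,  0.00101531,
       -0.00040972]), 'tau': array([-5.99521823e-03, -3.69343257e+01,  3.48283339e+01,  6.95162594e+00,
       -4.47860628e-03,  1.73274408e-07]), 'position': array([0.22061426, 0.55767826, 0.23841524]), 'tcp_rot': array([ 9.82303501e-01, -1.87294539e-01, -8.22989337e-05,  7.61595847e-04]), 'force': array([-0.3884095 , -0.59549671,  0.03487867]), 'torque': array([ 0.01717286, -0.03667806, -0.00834832]), 'gripper_force': 0.0, 'gripper_width': 1.0016728537316804}
```

View pics/top0.png

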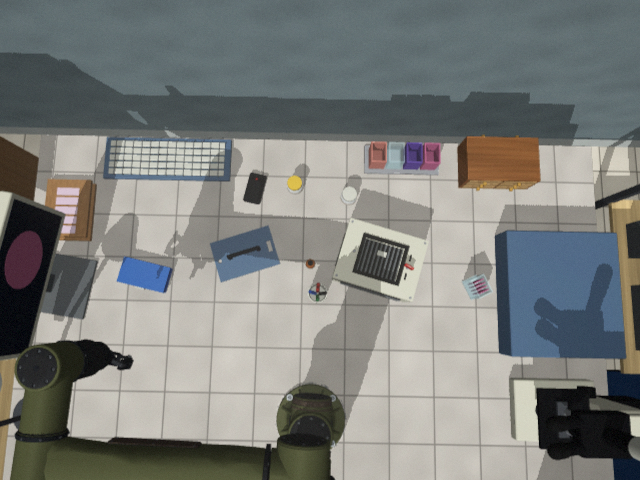

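View pics/side0.png

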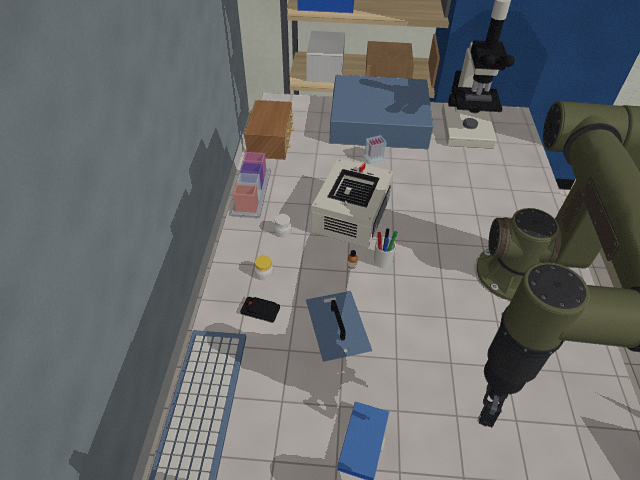

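The top view shows the unit at about (382,260) with the red wing at (408,263), the panel at (246,252), the bottle at (310,263) and the pen pot at (318,292). The side view shows the same layout. Next I'll measure and zoom in.

```bash
python3 - <<'E'
from h import *
im=cv2.imread("pics/top0.png"); dp=np.load("pics/top0.npy")
c=np.hstack([cv2.resize(im[215:305,200:290],(400,400),interpolation=cv2.INTER_CUBIC),cv2.resize(im[215:305,335:435],(400,400),interpolation=cv2.INTER_CUBIC)])
s=cv2.imread("pics/side0.png")
c=np.vstack([c,cv2.resize(s[160:210,320:420],(400,200),interpolation=cv2.INTER_CUBIC).repeat(1,0) if 0 else np.hstack([cv2.resize(s[285:365,295:375],(200,200)),cv2.resize(s[155:215,310:400],(300,200)),np.zeros((200,300,3),np.uint8)])])
cv2.imwrite("pics/crop1.png",c)
K,Rm,t=cal("top")
v,u=np.mgrid[:480,:640]; P=np.stack([(u-K[0,2])/K[0,0]*dp,(v-K[1,2])/K[1,1]*dp,dp],-1)
W=(P-t)@Rm
hsv=cv2.cvtColor(im,cv2.COLOR_BGR2HSV)
# unit top: height 0.12..0.14
roi=np.zeros((480,640),bool); roi[205:310,325:440]=1
m=roi&(W[...,2]>.118)&(W[...,2]<.142)
cn,_=cv2.findContours(m.astype(np.uint8),0,2); k=max(cn,key=cv2.contourArea)
q=plane("top",k.reshape(-1,2),.13)
r=cv2.minAreaRect((q[:,:2]*1000).astype(np.float32)); print("unit",r)
roi[:]=0; roi[215:290,200:290]=1
m=roi&(hsv[...,0]>95)&(hsv[...,0]<125)&(hsv[...,1]>70); 
m=cv2.morphologyEx(m.astype(np.uint8),3,np.ones((3,3)))
cn,_=cv2.findContours(m,0,2); k=max(cn,key=cv2.contourArea)
q=plane("top",k.reshape(-1,2),.004); print("panel",cv2.minAreaRect((q[:,:2]*1000).astype(np.float32)), hsv[245,225])
red=(hsv[...,1]>130)&((hsv[...,0]<8)|(hsv[...,0]>172)); red[:, :395]=0; red[:,425:]=0; red[:245]=0; red[285:]=0
ys,xs=np.nonzero(red); q=plane("top",np.c_[xs,ys],.155); print("red",len(xs),q.mean(0),xs.mean(),ys.mean())
w,V=np.linalg.eigh(np.cov(q[:,:2].T)); print(V[:,1],w)
for n,uv,z in [("bottle",(310,263),.065),("pot",(318,292),.08),("jw",(348,195),.06),("jy",(295,183),.06),("stain",(476,287),.085)]: print(n,plane("top",uv,z)[0])
E
```

```text
unit ((512.4175415039062, -211.4954833984375), (260.0576171875, 201.24063110351562), 74.21051788330078)
panel ((537.5277709960938, 238.15724182128906), (134.884521484375, 205.20388793945312), 18.68583106994629) [106  72 103]
red 18 [ 0.48956677 -0.29319503  0.155     ] 408.05555555555554 266.44444444444446
[0.48680996 0.87350791] [3.88595944e-06 1.05369687e-04]
bottle [0.50273773 0.01180242 0.065     ]
pot [ 0.40800313 -0.01624836  0.08      ]
jw [ 0.73578809 -0.11097707  0.06      ]
jy [0.77345295 0.06868543 0.06      ]
stain [ 0.43444841 -0.52544386  0.085     ]
```

View pics/crop1.png

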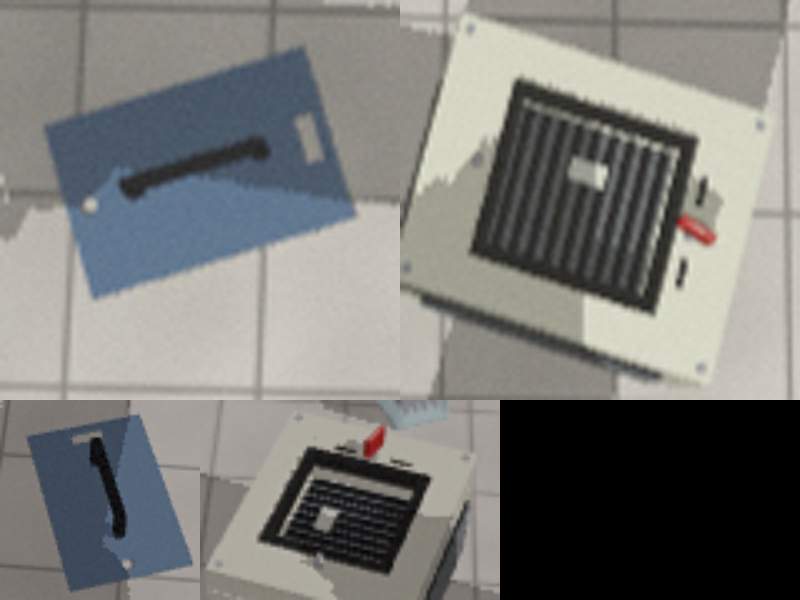

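The crops show the slot on the panel's right (−y) end and the hole on its left (+y) end, so the panel's yaw is +18.7°. The unit's yaw is −15.8°, and the wing is at about 1.34 rad. I'll go above the fastener.

```bash
cat >> h.py <<'E'
def to(p,psi):
    s=ctrl.state(); A=R.from_quat(s["tcp_rot"]); T=R.from_euler("z",psi)*R.from_rotvec([np.pi,0,0])
    print("travel cm",np.round(A.inv().apply(np.array(p)-s["position"])*100,2),"rot",np.round((A.inv()*T).as_rotvec(),3),"pos",np.round(s["position"],4),"t",s["t"])
E
python3 -c "
from h import *
to([.489,-.294,.26],-2.079)"
```

```text
travel cm [56.29 69.32 -2.05] rot [ 1.000e-03 -1.000e-03  1.702e+00] pos [0.2206 0.5577 0.2384] t 0.1
```

>>> move_arm:
  delta_rot:
    - [0, 0, 0]
    - [0, 0, 0.1]
    - [0, 0, 0.2]
    - [0, 0, 0.3]
    - [0, 0, 0.4]
    - [0, 0, 0.5]
    - [0, 0, 0.6]
    - [0, 0, 0.7]
    - [0, 0, 0.8]
    - [0, 0, 0.9]
    - [0, 0, 1.0]
    - [0, 0, 1.1]
    - [0, 0, 1.2]
    - [0, 0, 1.3]
    - [0, 0, 1.4]
    - [0, 0, 1.5]
    - [0, 0, 1.6]
    - [0, 0, 1.7]
    - [0, 0, 1.7]
    - [0, 0, 1.7]
  travel:
    - [3, 3.7, -2]
    - [6, 7.4, -2]
    - [9, 11.1, -2]
    - [12, 14.8, -2]
    - [15, 18.5, -2]
    - [18, 22.2, -2]
    - [21, 25.9, -2]
    - [24, 29.6, -2]
    - [27, 33.3, -2]
    - [30, 36.9, -2]
    - [33, 40.6, -2]
    - [36, 44.3, -2]
    - [39, 48, -2]
    - [42, 51.7, -2]
    - [45, 55.4, -2]
    - [48, 59.1, -2]
    - [51, 62.8, -2]
    - [54, 66.5, -2]
    - [56.3, 69.3, -2]
    - [56.3, 69.3, -2]
  grip: [1, 1, 1, 1, 1, 1, 1, 1, 1, 1, 1, 1, 1, 1, 1, 1, 1, 1, 1, 1]

```text
t: 2.1
position: [0.4891, -0.2969, 0.2565]
tcp_rot: [-0.506, 0.863, 0.002, -0.002]
force: [-0.7, 0.8, -0.2]
gripper_width: 0.997
gripper_force: 0.0
```

```bash
python3 - <<'E'
from h import *
C=cal("wrist"); to([.489,-.294,.26],-2.079); print(ctrl.state()["joints"])
im,dp=shot("wrist","w1"); print(C)
E
```

```text
travel cm [-0.25  0.15 -0.35] rot [ 0.005 -0.002 -0.002] pos [ 0.4891 -0.2969  0.2565] t 2.1
[-1.94933604e-01 -2.71240625e-02  4.84487829e-02  6.30880449e-05
 -1.65120760e+00 -3.15483864e-01]
(array([[371.64829954,   0.        , 320.03444266],
       [  0.        , 371.64829954, 240.8141654 ],
       [  0.        ,   0.        ,   1.        ]]), array([[-0.87258088,  0.48844024,  0.00536174],
       [ 0.465679  ,  0.82850479,  0.31100302],
       [ 0.14746416,  0.27387214, -0.9503938 ]]), array([ 0.5708664 , -0.02775116,  0.4058165 ]))
```

View pics/w1.png

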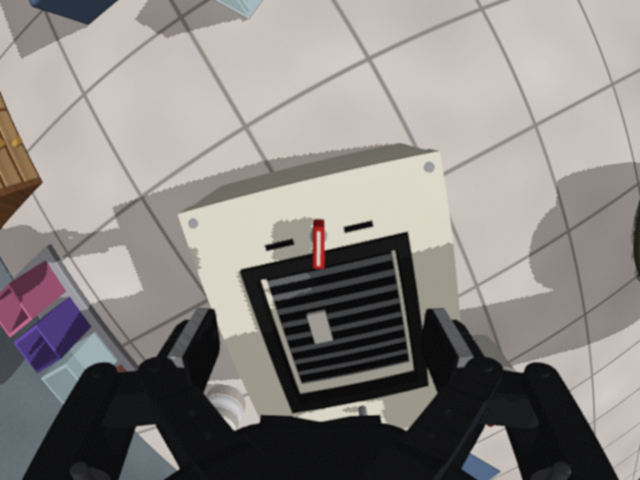

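The wrist view shows the wing at (318,245), upright between the jaws, with the marks at (280,245) and (358,227) and the dowel at about (362,411).

```bash
python3 - <<'E'
from h import *
C=cal("wrist"); im=cv2.imread("pics/w1.png"); hsv=cv2.cvtColor(im,cv2.COLOR_BGR2HSV)
def blob(m,x0,y0,x1,y1,z,nm):
    q=np.zeros(m.shape,bool); q[y0:y1,x0:x1]=m[y0:y1,x0:x1]; ys,xs=np.nonzero(q)
    P=plane("wrist",np.c_[xs,ys],z,C); w,V=np.linalg.eigh(np.cov(P[:,:2].T)); d=V[:,1]
    print(nm,len(xs),(xs.mean(),ys.mean()),P.mean(0)[:2],np.degrees(np.arctan2(d[1],d[0])),np.ptp(P[:,:2]@d)); return P.mean(0)[:2]
dark=hsv[...,2]<60
a=blob(dark,262,236,298,254,.13,"markL"); b=blob(dark,340,218,376,235,.13,"markR")
print("fast",(a+b)/2,"unit x deg",np.degrees(np.arctan2(*(a-b)[::-1])))
white=(hsv[...,1]<70)&(hsv[...,2]>170); white=white|((hsv[...,1]<110)&(hsv[...,2]>200))
w=cv2.imread("pics/w1.png")
blob((hsv[...,1]<90)&(hsv[...,2]>150),314,228,323,268,.159,"line")
blob((hsv[...,1]>130)&((hsv[...,0]<8)|(hsv[...,0]>172)),305,215,330,275,.155,"red")
cv2.imwrite("pics/c2.png",np.hstack([cv2.resize(w[210:280,260:380],(400,300),interpolation=2),cv2.resize(w[390:430,330:400],(400,300),interpolation=2)]))
E
```

```text
markL 134 (np.float64(279.65671641791045), np.float64(244.32835820895522)) [ 0.51951641 -0.3022058 ] 165.08208048319696 0.02049472147112874
markR 124 (np.float64(358.08870967741933), np.float64(226.18548387096774)) [ 0.46190542 -0.28608771] 164.1775755006777 0.019994143852541835
fast [ 0.49071092 -0.29414676] unit x deg -15.630268248010832
line 124 (np.float64(318.33870967741933), np.float64(247.15322580645162)) [ 0.49049536 -0.29488142] 59.72805876603775 0.023953505503802163
red 414 (np.float64(318.3188405797101), np.float64(244.9927536231884)) [ 0.49047891 -0.29493546] 60.7703273107819 0.034894248044354786
```

View pics/c2.png

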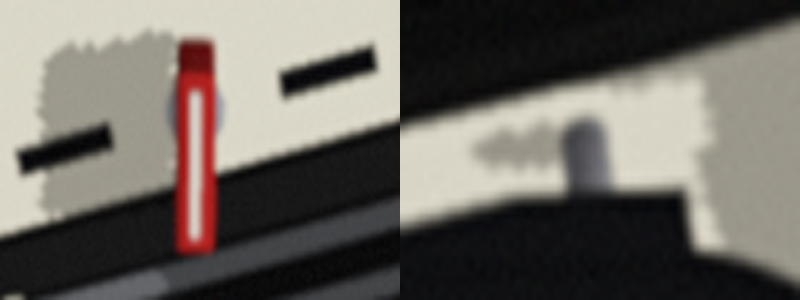

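```bash
python3 -c "
from h import *
to([.4906,-.2945,.146],-2.09)"
```

```text
travel cm [-0.16 -0.15 11.12] rot [ 0.004 -0.001  0.01 ] pos [ 0.489  -0.2953  0.2572] t 2.15
```

>>> move_arm:
  delta_rot:
    - [0, 0, 0.01]
    - [0, 0, 0.01]
    - [0, 0, 0.01]
    - [0, 0, 0.01]
    - [0, 0, 0.01]
    - [0, 0, 0.01]
  travel:
    - [-0.2, 0, 4]
    - [-0.2, 0, 7]
    - [-0.2, 0, 9]
    - [-0.2, 0, 10]
    - [-0.2, 0, 10]
    - [-0.2, 0, 10]
  grip: [1, 1, 1, 1, 1, 1]

```text
t: 2.75
position: [0.4907, -0.2918, 0.1609]
tcp_rot: [-0.504, 0.864, -0.001, 0.0]
force: [-0.6, 0.1, 0.6]
gripper_width: 1.001
gripper_force: 0.0
```

```bash
python3 -c "
from h import *
to([.4906,-.2945,.146],-2.09)"
```

```text
travel cm [ 0.24 -0.12  1.49] rot [-0.002 -0.     0.004] pos [ 0.4907 -0.2918  0.1609] t 2.75
```

>>> move_arm:
  delta_rot:
    - [0, 0, 0]
    - [0, 0, 0]
    - [0, 0, 0]
    - [0, 0, 0]
    - [0, 0, 0]
    - [0, 0, 0]
    - [0, 0, 0]
    - [0, 0, 0]
    - [0, 0, 0]
    - [0, 0, 0]
  travel:
    - [0.2, -0.1, 0.7]
    - [0.2, -0.1, 1.4]
    - [0.2, -0.1, 1.4]
    - [0.2, -0.1, 1.4]
    - [0.2, -0.1, 1.4]
    - [0.2, -0.1, 1.4]
    - [0.2, -0.1, 1.4]
    - [0.2, -0.1, 1.4]
    - [0.2, -0.1, 1.4]
    - [0.2, -0.1, 1.4]
  grip: [1, 1, 1, 0, 0, 0, 0, 0, 0, 0]

```text
t: 3.75
position: [0.4911, -0.2947, 0.1458]
tcp_rot: [-0.503, 0.864, -0.001, 0.001]
force: [5.0, -3.6, -1.3]
gripper_width: 0.076
gripper_force: 61.5
```

>>> move_arm:
  delta_rot:
    - [0, 0, 0.11]
    - [0, 0, 0.22]
    - [0, 0, 0.33]
    - [0, 0, 0.44]
    - [0, 0, 0.55]
    - [0, 0, 0.66]
    - [0, 0, 0.77]
    - [0, 0, 0.88]
    - [0, 0, 0.99]
    - [0, 0, 1.1]
    - [0, 0, 1.21]
    - [0, 0, 1.32]
    - [0, 0, 1.33]
    - [0, 0, 1.33]
    - [0, 0, 1.33]
  travel:
    - [0, 0, 0]
    - [0, 0, 0]
    - [0, 0, 0]
    - [0, 0, 0]
    - [0, 0, 0]
    - [0, 0, 0]
    - [0, 0, 0]
    - [0, 0, 0]
    - [0, 0, 0]
    - [0, 0, 0]
    - [0, 0, 0]
    - [0, 0, 0]
    - [0, 0, 0]
    - [0, 0, 0]
    - [0, 0, 0]
  grip: [0, 0, 0, 0, 0, 0, 0, 0, 0, 0, 0, 0, 0, 0, 0]

```text
t: 5.25
position: [0.492, -0.2964, 0.1458]
tcp_rot: [0.138, 0.99, -0.002, 0.003]
force: [8.3, -12.3, -6.2]
gripper_width: 0.077
gripper_force: 60.8
```

>>> move_arm:
  delta_rot:
    - [0, 0, 0]
    - [0, 0, 0]
    - [0, 0, 0]
    - [0, 0, 0]
    - [0, 0, 0]
    - [0, 0, 0]
    - [0, 0, 0]
    - [0, 0, 0]
    - [0, 0, 0]
    - [0, 0, 0]
    - [0, 0, 0]
  travel:
    - [0, 0, 0]
    - [0, 0, 0]
    - [0, 0, 0]
    - [0, 0, 0]
    - [0, 0, 0]
    - [0, 0, -2]
    - [0, 0, -5]
    - [0, 0, -9]
    - [0, 0, -13]
    - [0, 0, -13]
    - [0, 0, -13]
  grip: [1, 1, 1, 1, 1, 1, 1, 1, 1, 1, 1]

```text
t: 6.35
position: [0.4905, -0.2941, 0.2765]
tcp_rot: [0.137, 0.991, 0.0, 0.001]
force: [0.9, 0.1, -1.8]
gripper_width: 1.0
gripper_force: 0.0
```

```bash
python3 - <<'E'
from h import *
C=cal("wrist"); to([.5375,.238,.27],-1.244); print(ctrl.state()["joints"])
im,dp=shot("wrist","w2"); np.savez("pics/w2c.npz",*C)
E
```

```text
travel cm [ 9.93 52.48  0.64] rot [-2.000e-03  2.000e-03 -2.173e+00] pos [ 0.4905 -0.2941  0.2765] t 6.35
[-1.89378877e-01 -2.91960861e-02  8.28935646e-02 -1.35775096e-04
 -1.68043642e+00 -1.65642917e+00]
```

View pics/w2.png

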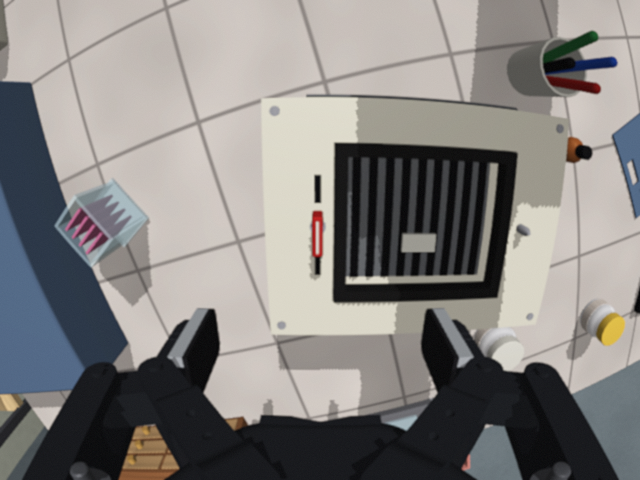

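The wing at (318,236) now lies in line with the marks at (318,188) and (318,266), and the dowel is visible at (523,230). From this view I'll measure the unit precisely.

```bash
python3 - <<'E'
from h import *
z=np.load("pics/w2c.npz"); C=tuple(z[f"arr_{i}"] for i in range(3)); im=cv2.imread("pics/w2.png"); hsv=cv2.cvtColor(im,cv2.COLOR_BGR2HSV)
def blob(m,x0,y0,x1,y1,zz,nm):
    q=np.zeros(m.shape,bool); q[y0:y1,x0:x1]=m[y0:y1,x0:x1]; ys,xs=np.nonzero(q)
    P=plane("wrist",np.c_[xs,ys],zz,C)[:,:2]; w,V=np.linalg.eigh(np.cov(P.T)); d=V[:,1]
    print(nm,len(xs),P.mean(0),np.degrees(np.arctan2(d[1],d[0])),np.ptp(P@d)); return P.mean(0)
a=blob(hsv[...,2]<60,306,168,328,205,.13,"markfar")
l=blob((hsv[...,1]<90)&(hsv[...,2]>150),314,218,321,256,.159,"line")
corner=[]
for n,(x0,y0,x1,y1) in dict(a=(266,103,284,119),b=(272,317,292,333),c=(552,120,568,136),d=(522,309,538,324)).items():
    g=(hsv[...,2]<190)&(hsv[...,0]>90)
    corner.append(blob(g,x0,y0,x1,y1,.13,n))
a,b,c,d=corner; print("unit centre from screws",np.mean(corner,0),[np.degrees(np.arctan2(*v[::-1]))for v in (a-b,c-d,c-a,d-b)])
# dowel: fit: base/tip
g=(hsv[...,2]<190)&(hsv[...,0]>90)
sub=(g[218:245,508:540]); print("\n".join("".join("#" if v else "." for v in r) for r in sub))
print(plane("wrist",[(518,227),(521,229),(526,232)],.147,C))
E
```

```text
markfar 118 [ 0.46150726 -0.28778923] 165.55220776237329 0.019571628597028212
line 97 [ 0.49083451 -0.29605625] 164.10102388959436 0.023931278260778455
a 61 [ 0.39544313 -0.30246892] 78.56333306775426 0.0061788949520600045
b 37 [ 0.56884934 -0.35148276] 135.1606455000579 0.00649058511707834
c 38 [ 0.46096972 -0.07116692] 120.82954799996575 0.006749841789594924
d 22 [ 0.63409182 -0.12024812] -141.83946529360472 0.005232037902831055
unit centre from screws [ 0.5148385  -0.21134168] [np.float64(164.21687957549685), np.float64(164.17163200779157), np.float64(74.1828640901729), np.float64(74.24367444224723)]
................................
................................
................................
................................
................................
................................
................................
...........###..................
..........######................
.........#########..............
.........###########............
..........###########...........
..........###########...........
...........###########..........
............##########..........
..............########..........
.................####...........
................................
................................
................................
................................
................................
................................
................................
................................
................................
................................
[[ 0.5301822  -0.13683263  0.147     ]
 [ 0.53268271 -0.13411816  0.147     ]
 [ 0.53662201 -0.12947675  0.147     ]]
```

>>> move_arm:
  delta_rot:
    - [0, 0, -0.14]
    - [0, 0, -0.28]
    - [0, 0, -0.42]
    - [0, 0, -0.56]
    - [0, 0, -0.7]
    - [0, 0, -0.84]
    - [0, 0, -0.98]
    - [0, 0, -1.12]
    - [0, 0, -1.26]
    - [0, 0, -1.4]
    - [0, 0, -1.54]
    - [0, 0, -1.68]
    - [0, 0, -1.82]
    - [0, 0, -1.96]
    - [0, 0, -2.1]
    - [0, 0, -2.17]
    - [0, 0, -2.17]
    - [0, 0, -2.17]
  travel:
    - [0.5, 3, 0]
    - [1.2, 6.5, 0]
    - [2, 10, 0]
    - [2.6, 13.5, 0]
    - [3.3, 17, 0]
    - [4, 20.5, 0]
    - [4.6, 24, 0]
    - [5.2, 27.5, 0]
    - [5.9, 31, 0]
    - [6.5, 34.5, 0]
    - [7.2, 38, 0]
    - [7.9, 41.5, 0]
    - [8.5, 45, 0]
    - [9.2, 48.5, 0.5]
    - [9.8, 51, 0.6]
    - [9.9, 52.5, 0.6]
    - [9.9, 52.5, 0.6]
    - [9.9, 52.5, 0.6]
  grip: [1, 1, 1, 1, 1, 1, 1, 1, 1, 1, 1, 1, 1, 1, 1, 1, 1, 1]

```text
t: 8.2
position: [0.5371, 0.2379, 0.2679]
tcp_rot: [0.812, -0.584, -0.0, 0.001]
force: [0.1, -0.7, -0.3]
gripper_width: 1.0
gripper_force: 0.0
```

```bash
python3 - <<'E'
from h import *
C=cal("wrist"); to([.5375,.238,.27],-1.244); print(ctrl.state()["joints"])
im,dp=shot("wrist","w3"); np.savez("pics/w3c.npz",*C)
E
```

```text
travel cm [ 0.   -0.04 -0.21] rot [ 0.002 -0.001 -0.004] pos [0.5371 0.2379 0.2679] t 8.2
[ 7.57920152e-01  1.41240957e-02  1.10252545e-01 -8.30340768e-05
 -1.66948493e+00 -4.34787858e-01]
```

View pics/w3.png

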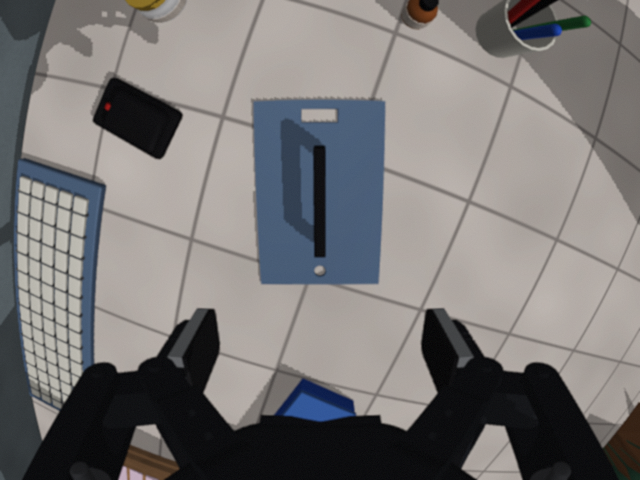

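The wrist view shows the slot at (319,115), the hole at (319,270) and the black bar running from (319,145) to (319,257).

```bash
python3 - <<'E'
from h import *
z=np.load("pics/w3c.npz"); C=tuple(z[f"arr_{i}"] for i in range(3)); im=cv2.imread("pics/w3.png"); hsv=cv2.cvtColor(im,cv2.COLOR_BGR2HSV)
def blob(m,x0,y0,x1,y1,zz,nm):
    q=np.zeros(m.shape,bool); q[y0:y1,x0:x1]=m[y0:y1,x0:x1]; ys,xs=np.nonzero(q)
    P=plane("wrist",np.c_[xs,ys],zz,C)[:,:2]; w,V=np.linalg.eigh(np.cov(P.T)); d=V[:,1]
    print(nm,len(xs),P.mean(0),np.degrees(np.arctan2(d[1],d[0])),np.ptp(P@d)); return P.mean(0)
lt=hsv[...,1]<60
s=blob(lt,298,104,342,126,.003,"slot"); h=blob(lt,310,262,330,279,.003,"hole")
b=blob(hsv[...,2]<50,312,140,327,260,.046,"bar")
v=h-s; print("mid",(s+h)/2,"len",np.linalg.norm(v),"y deg",np.degrees(np.arctan2(v[1],v[0])))
to([*b,.032],np.arctan2(v[1],v[0])-np.pi)
E
```

```text
slot 549 [0.56617714 0.15403476] -161.77928957544836 0.038071548788622844
hole 102 [0.51004526 0.32030986] -162.76633932989762 0.012879766996293784
bar 1213 [0.53942675 0.23381898] 108.74540193686532 0.11227099381385566
mid [0.5381112  0.23717231] len 0.1754941526864986 y deg 108.65388253458397
travel cm [ 0.4  -0.12 23.64] rot [ 0.001 -0.001 -0.003] pos [0.5373 0.2375 0.2684] t 8.25
```

>>> move_arm:
  delta_rot:
    - [0, 0, 0]
    - [0, 0, 0]
    - [0, 0, 0]
    - [0, 0, 0]
    - [0, 0, 0]
    - [0, 0, 0]
    - [0, 0, 0]
    - [0, 0, 0]
    - [0, 0, 0]
    - [0, 0, 0]
    - [0, 0, 0]
    - [0, 0, 0]
  travel:
    - [0, -0.1, 3]
    - [0, -0.1, 7]
    - [0, -0.1, 11]
    - [0, -0.1, 15]
    - [0, -0.1, 19]
    - [0, -0.1, 21]
    - [0, -0.1, 22.5]
    - [0, -0.1, 23.3]
    - [0, -0.1, 23.8]
    - [0, -0.1, 23.8]
    - [0, -0.1, 23.8]
    - [0, -0.1, 23.8]
  grip: [1, 1, 1, 1, 1, 1, 1, 1, 1, 1, 1, 1]

```text
t: 9.45
position: [0.539, 0.2387, 0.0324]
tcp_rot: [0.812, -0.584, 0.0, -0.001]
force: [-0.4, 0.5, -0.4]
gripper_width: 0.999
gripper_force: 0.0
```

```bash
python3 -c "
from h import *
to([.5381,.2372,.030],np.radians(108.65-180)); print(ctrl.state()['force'])"
```

```text
travel cm [0.11 0.13 0.24] rot [-0.002  0.    -0.001] pos [0.539  0.2387 0.0324] t 9.45
[-0.39124649  0.46518154 -0.36933875]
```

>>> move_arm:
  delta_rot:
    - [0, 0, 0]
    - [0, 0, 0]
    - [0, 0, 0]
    - [0, 0, 0]
    - [0, 0, 0]
    - [0, 0, 0]
    - [0, 0, 0]
    - [0, 0, 0]
    - [0, 0, 0]
    - [0, 0, 0]
    - [0, 0, 0]
  travel:
    - [0.1, 0.1, 0.2]
    - [0.1, 0.1, 0.2]
    - [0.1, 0.1, 0.2]
    - [0.1, 0.1, 0.2]
    - [0.1, 0.1, 0.2]
    - [0.1, 0.1, 0.2]
    - [0.1, 0.1, 0.2]
    - [0.1, 0.1, 0.2]
    - [0.1, 0.1, 0.2]
    - [0.1, 0.1, 0.2]
    - [0.1, 0.1, 0.2]
  grip: [1, 0, 0, 0, 0, 0, 0, 0, 0, 0, 0]

```text
t: 10.55
position: [0.5379, 0.2371, 0.0295]
tcp_rot: [0.812, -0.584, 0.0, -0.0]
force: [0.7, 0.2, 1.6]
gripper_width: 0.125
gripper_force: 59.7
```

```bash
python3 -c "
from h import *
to([.5381,.2372,.030],np.radians(108.65-180)); print(ctrl.state()['force'])"
```

```text
travel cm [-0.   -0.02 -0.05] rot [-0.    -0.    -0.001] pos [0.5379 0.2371 0.0295] t 10.55
[0.66703988 0.15275893 1.64987169]
```

>>> move_arm:
  delta_rot:
    - [0, 0, 0]
    - [0, 0, 0]
    - [0, 0, 0]
    - [0, 0, 0]
    - [0, 0, 0]
    - [0, 0, 0]
    - [0, 0, 0]
    - [0, 0, 0]
    - [0, 0, 0]
    - [0, 0, 0]
    - [0, 0, 0]
    - [0, 0, 0]
    - [0, 0, 0]
    - [0, 0, 0]
  travel:
    - [0, 0, -0.5]
    - [0, 0, -1.5]
    - [0, 0, -3]
    - [0, 0, -5]
    - [0, 0, -7.5]
    - [0, 0, -10]
    - [0, 0, -13]
    - [0, 0, -16]
    - [0, 0, -18.5]
    - [0, 0, -20]
    - [0, 0, -21]
    - [0, 0, -21]
    - [0, 0, -21]
    - [0, 0, -21]
  grip: [0, 0, 0, 0, 0, 0, 0, 0, 0, 0, 0, 0, 0, 0]

```text
t: 11.95
position: [0.5373, 0.2369, 0.2375]
tcp_rot: [0.812, -0.584, -0.001, 0.001]
force: [-0.1, 0.8, -5.4]
gripper_width: 0.126
gripper_force: 59.1
```

```bash
python3 - <<'E'
from h import *
C=cal("wrist"); to([.5148,-.2113,.24],np.radians(74.2-180)); print(ctrl.state()["joints"],ctrl.state()["gripper_width"])
im,dp=shot("wrist","w4"); np.savez("pics/w4c.npz",*C)
E
```

```text
travel cm [41.77 16.41 -0.17] rot [ 0.002 -0.002  0.6  ] pos [0.5373 0.2369 0.2375] t 11.95
[ 7.56136160e-01  8.64918898e-03  4.97283356e-02 -4.92086148e-04
 -1.61463767e+00 -4.32078252e-01] 0.12582817521884454
```

View pics/w4.png

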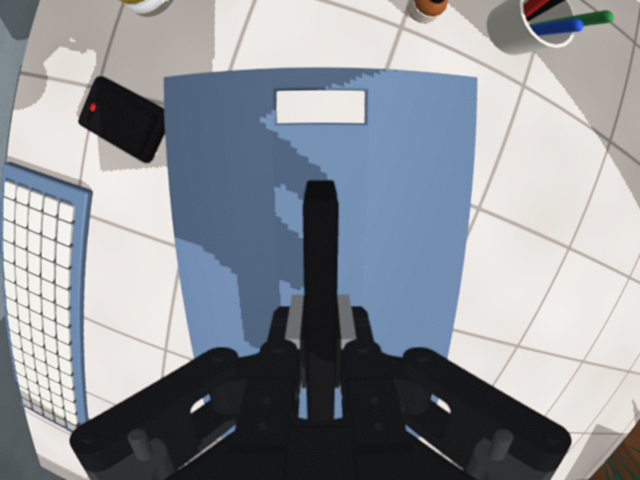

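The panel hangs straight in the jaws and the slot at (320,107) is in view. I'll measure its offset in the tool frame.

```bash
python3 - <<'E'
from h import *
z=np.load("pics/w4c.npz"); C=tuple(z[f"arr_{i}"] for i in range(3)); im=cv2.imread("pics/w4.png"); hsv=cv2.cvtColor(im,cv2.COLOR_BGR2HSV)
m=np.zeros((480,640),np.uint8); m[80:135,265:380]=(hsv[80:135,265:380,1]<50)
ys,xs=np.nonzero(m); s=ctrl.state(); A=R.from_quat(s["tcp_rot"])
for dz in (0.004,0.002):
    zz=s["position"][2]-.0295+dz
    P=plane("wrist",np.c_[xs,ys],zz,C); L=A.inv().apply(P-s["position"])[:,:2]
    print(dz,L.mean(0),cv2.minAreaRect((L*1000).astype(np.float32)))
b=((hsv[...,0]>95)&(hsv[...,0]<125)&(hsv[...,1]>60)); 
P=plane("wrist",[(x,np.nonzero(b[50:110,x])[0][0]+50) for x in range(180,470,10)],s["position"][2]-.0255,C)
L=A.inv().apply(P-s["position"]); print("edge",np.polyfit(L[:,1],L[:,0],1))
to([.5148,-.2113,.24],np.radians(74.2-180))
E
```

```text
0.004 [ 0.08753011 -0.00043004] ((87.48765563964844, -0.3149261474609375), (37.82534408569336, 14.452683448791504), 89.9734115600586)
0.002 [ 0.08761864 -0.00042635] ((87.5756607055664, -0.30980491638183594), (38.29825973510742, 14.633378982543945), 89.97340393066406)
edge [0.00067538 0.10396734]
travel cm [41.77 16.41 -0.16] rot [ 0.002 -0.001  0.6  ] pos [0.5374 0.2369 0.2377] t 12.0
```

>>> move_arm:
  delta_rot:
    - [0, 0, 0.02]
    - [0, 0, 0.05]
    - [0, 0, 0.08]
    - [0, 0, 0.12]
    - [0, 0, 0.16]
    - [0, 0, 0.2]
    - [0, 0, 0.24]
    - [0, 0, 0.28]
    - [0, 0, 0.32]
    - [0, 0, 0.36]
    - [0, 0, 0.4]
    - [0, 0, 0.44]
    - [0, 0, 0.48]
    - [0, 0, 0.52]
    - [0, 0, 0.55]
    - [0, 0, 0.58]
    - [0, 0, 0.6]
    - [0, 0, 0.6]
    - [0, 0, 0.6]
    - [0, 0, 0.6]
  travel:
    - [1, 0.4, 0]
    - [3, 1.2, 0]
    - [5.5, 2.2, 0]
    - [8.5, 3.3, 0]
    - [11.5, 4.5, 0]
    - [14.5, 5.7, 0]
    - [17.5, 6.9, 0]
    - [20.5, 8.1, 0]
    - [23.5, 9.2, 0]
    - [26.5, 10.4, 0]
    - [29.5, 11.6, 0]
    - [32.5, 12.8, 0]
    - [35.5, 14, 0]
    - [38, 15, 0]
    - [40, 15.7, 0]
    - [41.2, 16.2, 0]
    - [41.8, 16.4, 0]
    - [41.8, 16.4, 0]
    - [41.8, 16.4, 0]
    - [41.8, 16.4, 0]
  grip: [0, 0, 0, 0, 0, 0, 0, 0, 0, 0, 0, 0, 0, 0, 0, 0, 0, 0, 0, 0]

```text
t: 14.0
position: [0.5156, -0.2106, 0.2394]
tcp_rot: [-0.604, 0.797, -0.0, 0.0]
force: [1.2, 1.1, -3.7]
gripper_width: 0.13
gripper_force: 59.0
```

```bash
python3 - <<'E'
from h import *
for _ in range(2):
    C=cal("wrist"); to([.5143,-.2118,.200],np.radians(74.2-180)); im,dp=shot("wrist","w5")
print(ctrl.state()["force"]); np.savez("pics/w5c.npz",*C)
E
```

```text
travel cm [0.15 0.09 3.94] rot [-0.     0.     0.001] pos [ 0.5156 -0.2106  0.2394] t 14.0
travel cm [0.15 0.09 3.94] rot [-0.     0.     0.001] pos [ 0.5156 -0.2106  0.2394] t 14.05
[ 0.00484307  0.92735619 -4.49183394]
```

>>> move_arm:
  delta_rot:
    - [0, 0, 0]
    - [0, 0, 0]
    - [0, 0, 0]
    - [0, 0, 0]
    - [0, 0, 0]
    - [0, 0, 0]
  travel:
    - [0.1, 0.1, 1.5]
    - [0.1, 0.1, 3]
    - [0.1, 0.1, 3.9]
    - [0.1, 0.1, 3.9]
    - [0.1, 0.1, 3.9]
    - [0.1, 0.1, 3.9]
  grip: [0, 0, 0, 0, 0, 0]

```text
t: 14.7
position: [0.5145, -0.2122, 0.2012]
tcp_rot: [-0.603, 0.798, -0.001, 0.0]
force: [-0.4, -0.4, -3.7]
gripper_width: 0.128
gripper_force: 58.9
```

```bash
python3 - <<'E'
from h import *
C=cal("wrist"); to([.5143,-.2118,.180],np.radians(74.2-180)); print(ctrl.state()["force"]); im,dp=shot("wrist","w6"); np.savez("pics/w6c.npz",*C)
im=cv2.imread("pics/w6.png"); cv2.imwrite("pics/c6.png",cv2.resize(im[60:180,240:400],(800,600),interpolation=2))
hsv=cv2.cvtColor(im,cv2.COLOR_BGR2HSV); r=(hsv[...,1]>130)&((hsv[...,0]<8)|(hsv[...,0]>172)); r[:60]=0; r[180:]=0; r[:,:270]=0; r[:,370:]=0
ys,xs=np.nonzero(r); s=ctrl.state();A=R.from_quat(s["tcp_rot"]);L=A.inv().apply(plane("wrist",np.c_[xs,ys],.159,C)-s["position"])[:,:2]*1000
print("red top, tool mm",len(xs),cv2.minAreaRect(L.astype(np.float32)))
E
```

```text
travel cm [-0.04  0.04  2.12] rot [-0.001 -0.    -0.   ] pos [ 0.5145 -0.2122  0.2012] t 14.7
[-0.39375134 -0.35095693 -3.65747885]
red top, tool mm 656 ((86.83659362792969, -0.08150005340576172), (28.984468460083008, 7.282392501831055), 89.95308685302734)
```

View pics/c6.png

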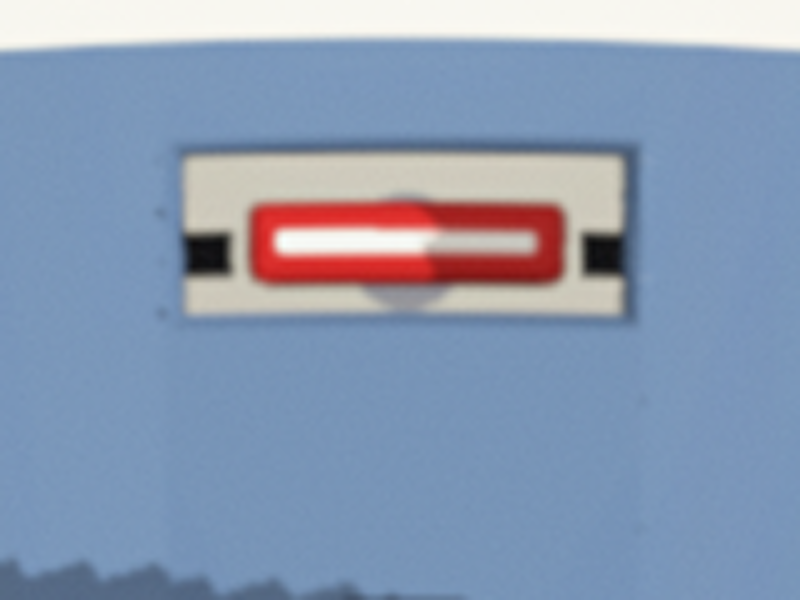

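The wing stands centred in the slot, within about 0.7 mm. I'll lower the panel gently.

>>> move_arm:
  delta_rot:
    - [0, 0, 0]
    - [0, 0, 0]
    - [0, 0, 0]
    - [0, 0, 0]
    - [0, 0, 0]
    - [0, 0, 0]
    - [0, 0, 0]
    - [0, 0, 0]
  travel:
    - [0, 0, 0.6]
    - [0, 0, 1.2]
    - [0, 0, 1.8]
    - [0, 0, 2.3]
    - [0, 0, 2.7]
    - [0, 0, 3.1]
    - [0, 0, 3.3]
    - [0, 0, 3.3]
  grip: [0, 0, 0, 0, 0, 0, 0, 0]

```text
t: 15.55
position: [0.5141, -0.2121, 0.167]
tcp_rot: [-0.603, 0.798, 0.0, -0.0]
force: [-0.5, 0.4, -3.8]
gripper_width: 0.129
gripper_force: 59.0
```

>>> move_arm:
  delta_rot:
    - [0, 0, 0]
    - [0, 0, 0]
    - [0, 0, 0]
    - [0, 0, 0]
    - [0, 0, 0]
  travel:
    - [0, 0, 0.2]
    - [0, 0, 0.4]
    - [0, 0, 0.6]
    - [0, 0, 0.7]
    - [0, 0, 0.7]
  grip: [0, 0, 0, 0, 0]

```text
t: 16.05
position: [0.5144, -0.2122, 0.1613]
tcp_rot: [-0.603, 0.798, -0.001, 0.0]
force: [-1.9, 1.9, 2.4]
gripper_width: 0.125
gripper_force: 59.9
```

>>> move_arm:
  delta_rot:
    - [0, 0, 0]
    - [0, 0, 0]
    - [0, 0, 0]
    - [0, 0, 0]
  travel:
    - [0, 0, 0.1]
    - [0, 0, 0.2]
    - [0, 0, 0.2]
    - [0, 0, 0.2]
  grip: [0, 0, 0, 0]

```text
t: 16.45
position: [0.5144, -0.2122, 0.1596]
tcp_rot: [-0.603, 0.798, -0.001, 0.0]
force: [-3.6, 2.8, 6.3]
gripper_width: 0.129
gripper_force: 60.4
```

>>> move_arm:
  delta_rot:
    - [0, 0, 0]
    - [0, 0, 0]
    - [0, 0, 0]
    - [0, 0, 0]
    - [0, 0, 0]
  travel:
    - [0, 0, 0.1]
    - [0, 0, 0.2]
    - [0, 0, 0.2]
    - [0, 0, 0.2]
    - [0, 0, 0.2]
  grip: [0, 0, 0, 0, 0]

```text
t: 16.95
position: [0.5144, -0.2122, 0.1594]
tcp_rot: [-0.603, 0.797, -0.001, 0.001]
force: [-8.4, 5.5, 13.1]
gripper_width: 0.129
gripper_force: 61.4
```

>>> move_arm:
  delta_rot:
    - [0, 0, 0]
    - [0, 0, 0]
    - [0, 0, 0]
    - [0, 0, 0]
  travel:
    - [0, 0, 0.05]
    - [0, 0, 0.05]
    - [0, 0, 0.05]
    - [0, 0, 0.05]
  grip: [0, 0, 0, 0]

```text
t: 17.35
position: [0.5144, -0.2122, 0.1594]
tcp_rot: [-0.603, 0.797, -0.001, 0.001]
force: [-7.8, 7.3, 15.2]
gripper_width: 0.128
gripper_force: 61.7
```

```bash
python3 - <<'E'
from h import *
to([.5143,-.2118,.1594],np.radians(74.2-180)); s=ctrl.state(); print(s["force"],s["torque"])
C=cal("wrist"); shot("wrist","w7"); im=cv2.imread("pics/w7.png"); hsv=cv2.cvtColor(im,cv2.COLOR_BGR2HSV)
r=(hsv[...,1]>130)&((hsv[...,0]<8)|(hsv[...,0]>172)); r[:60]=0; r[180:]=0; r[:,:270]=0; r[:,370:]=0
ys,xs=np.nonzero(r); A=R.from_quat(s["tcp_rot"]);L=A.inv().apply(plane("wrist",np.c_[xs,ys],.159,C)-s["position"])[:,:2]*1000
print("wing",cv2.minAreaRect(L.astype(np.float32)))
# panel top height from depth, plate patches each side
d=np.load("pics/w7.npy"); print([float(np.median(d[y-3:y+4,x-3:x+4])) for x,y in((200,150),(440,150),(200,250),(440,250))])
K,Rm,t=C
for x,y in((200,150),(440,150),(200,250),(440,250)):
    zc=np.median(d[y-3:y+4,x-3:x+4]); q=(np.array([x,y])-K[:2,2])/K[0,0]; th=np.hypot(*q); v=np.r_[q/th*np.tan(th),1]*zc; print(np.round(Rm.T@(v-t),4))
E
```

```text
travel cm [-0.04  0.02 -0.  ] rot [-0.003 -0.001  0.   ] pos [ 0.5144 -0.2122  0.1594] t 17.35
[-7.82990227  7.28339918 15.19264774] [ 2.33170695  2.69413044 -0.02059158]
wing ((86.88703155517578, -0.366058349609375), (28.938631057739258, 7.465445041656494), 89.98226165771484)
[0.1553855985403061, 0.15524044632911682, 0.17016202211380005, 0.16983890533447266]
[ 0.5472 -0.2938  0.134 ]
[ 0.445  -0.265   0.1339]
[ 0.5636 -0.2497  0.1339]
[ 0.4541 -0.2189  0.1339]
```

The panel's top is level at 134 mm, so its underside is at 130 mm and fully home. It is pressed with about 19 N, and the wing is up through the slot. I'll hand in.

```bash
python3 -c "
from cell import ctrl
print(ctrl.hand_in())"
```

```text
the job is handed in; nothing more can be done
None
```

The job is handed in: the fastener is in line with its marks, and the panel is seated over the fastener and dowel, level and pressed home with about 19 N, with the gripper still holding the handle; no verdict came back.

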